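Refit the dryer's timer knob

ROBOT

A 6-joint arm with a two-finger parallel gripper is mounted at the origin on the work surface. World frame = base frame: x ahead of the robot, y to its left, z up, the work surface at z = 0. Lengths are in m, angles in rad, forces in N, time in s.
With the tool pointing down it reaches from about 0.3 to 0.875 m from the base axis. Payload 6.4 kg.
Tool frame: the origin (TCP) lies midway between the tips of the shut fingers; the grasp point (between the pads) lies 19 mm behind it; z points along the fingers, y is the line along which they close (so a half turn about z gives the same grasp; the last joint's range is limited). The gripper opens to 85 mm and grips with 20 to 120 N. Pads are 22 mm wide; open, the fingers measure 114 mm over their backs; the gripper's body (76 mm by 85 mm) begins 54 mm behind the grasp point. The pads swing forward as they close: fully open they stand 13 mm farther back than shut.
Start: joints at [-1.444, 0.181, 1.607, -0, 1.354, -0.206], TCP at [0.188, -0.543, 0.195] pointing down, gripper open.
Joint ranges: [-2.99, 2.99], [-0.89, 2.07], [0.3, 2.58], [-1.14, 4.28], [0, 2.63], [-3.12, 3.12]. Speed limits (rad/s): [2.57, 2.57, 3.01, 3.14, 3.14, 3.14].

INTERFACE

Orientations are given as a unit quaternion [w, x, y, z].
In Python, from bench import ctrl gives the robot as it stands.
- The arm moves only by the tool drive_tool, never from a script. Its argument "plan" is a list that holds one entry, the list of rows, each a list of 4 numbers: the shift along the tool's x, y, z scaled (see below), then the turn about the tool's z scaled (see below). In form: [[[x, y, z, roll], ...]]. A call has 1 to 12 rows; each row is the pose to reach, as a shift and turn from the pose commanded when the call began, along the tool's axes at that moment, turning the shorter way round; what a row does not reach only later rows make up. The controller multiplies each number of a shift by 400 mm and each number of a turn by 180 degrees. A row lasts 1/12 s, in which the tool goes at most 41.7 mm and 7.16 degrees, less where a joint would pass 70% of its speed; a pose out of reach is approached as far as the arm can. A call with a number of a shift or a turn outside -1 to 1 is refused whole. A call with a gripper value outside its range is refused whole. "jaw" is the closure, from 0 (fully open) to 1 (shut), set as the call begins (left out, the last holds). The fingers move at their own pace and stop on an object; the grip force is fixed at half the most. Time passes only in rows, so rows that repeat a pose let the fingers close. It gives the time, the measured TCP pose, the force, the opening and the grip force at its end, in the units of the state.
- ctrl.get_obs(): the state, without advancing time (a new reading comes with each control period).
- ctrl.camera(name): name is "scene" or "top" or "wrist"; returns (picture, depth): 420x560x3 uint8, red, green, blue; 420x560 float32, m along the optical axis (not along the pixel's ray), 0 where there is no reading.
- ctrl.camera_info(name): a dict with "camera_matrix" (3x3 intrinsics, pixels), "R" (3x3) and "t" (3): a world point X has camera coordinates R X + t; the wrist camera has in their place "T_tool_cam" (4x4, takes a point from camera to tool coordinates, whose origin is the TCP and whose axes are the flange's). Camera axes: x right, y down, z forward; pixel columns grow to the right and rows downward; lengths in m; the calibration is good to about 2 mm. The wrist camera is an equidistant fisheye: a pixel r from the principal point sees the ray r / f radians off the axis. A picture is of the moment at which its call begins: read the wrist's pose just before it. camera_info takes no time and is no camera call.
- ctrl.hand_in(): hands the job in; it is judged then, once.
The state is a dict: "time_s": time; "q": joint angles; "dq": joint speeds; "joint_efforts": joint torques, N m; "eef_pos": TCP position; "eef_rot": TCP orientation; "wrist_force": force on the tool from outside, world axes, zero at the start; "torque": the same for the moment, N m; "opening": opening from 0.0 (shut) to 1.0 (fully open); "grasp_force": force on a finger pad.
Only numpy, scipy, OpenCV 4.12 (cv2) and the standard library are available. Lean on these libraries where they do the work, as an engineer would, in place of code of your own. Each camera call takes 0.05 s, during which the arm holds its last target. There are 200 camera calls.

TASK

The dryer's control panel lies face up on the bench with its timer knob off; pushing the timer shaft in is what starts the machine, so switch off first: push the selector knob in, turn it clockwise to its off stop and let it spring back out. Then take the loose bar-grip timer knob (not the round one), match its flat to the D-shaft, push it fully home on the shaft and keep it pressed in to the stop: finish while holding it there, so that I can tighten its set screw. Do not disturb the other things on the bench.

Things in the scene. Friction and masses are not known exactly. Their poses are not given: they have to be found in the camera images.
- console: Control panel of a dryer, a white flat box 156 x 480 x 60 mm (x, y, z) lying face up, fixed; origin at the centre of its underside, z up, face (aluminium) at z = +60 mm. The selector's axis stands at (0, +80) mm and the timer shaft's axis at (0, -100) mm of its frame, both vertical.
- selector_grip (a point): Point on the selector knob's axis at mid-height of its bar grip, 23 mm above the panel face when out. Black knob: disc 50 mm across (its underside 8 mm and its top 13 mm above the panel face), on it a bar grip 14 mm wide, 42 mm long, from 13 to 33 mm above the face. The frame turns and sinks with the knob: x along the bar towards the pointed end with the white line, z up.
- selector_turn (a joint): Selector angle in rad, growing clockwise as seen from above: 0 = run (pointer at the thin mark), 1.22 = off (pointer at the broad mark); both are end stops. It is locked at either end while out and turns (friction about 0.03 N m) only while pushed in 4 mm or more; it can come out again only within about 0.1 rad of an end.
- selector_push (a joint): How far the selector is pushed in, m: 0 = out, 0.006 = fully in. Its spring pushes back with 4 N out to 9 N fully in.
- shaft_tip (a point): Centre of the top end of the bare steel timer shaft, 28 mm above the panel face when out; the shaft is 14 mm across with one flat 2.5 mm from its axis (a D), its top 3 mm tapered. The frame moves with the shaft: x points square out of the flat, z up along the shaft.
- timer_turn (a joint): Angle of the timer shaft, rad, growing anticlockwise as seen from above; 0 = flat facing the panel's +x. It stays where it is, with friction of 0.12 N m.
- timer_push (a joint): How far the timer shaft is pushed in, m: 0 = out, 0.006 = in to the stop. Its spring pushes back with 5 N out to 11 N fully in.
- timer_knob: Loose black timer knob, 60 g, standing bore down on the bench; origin at the centre of its underside, z up, x towards the pointed end of its grip (white line on top). Disc 60 mm across, 6 mm thick; on it a bar grip 20 mm wide (y), x = -26 to +29 mm with straight parallel sides up to x = +16, top at z = 30 mm.
- knob_pointer (a point): Point at the pointed end of the timer knob's grip, 25 mm from its axis along x, 20 mm above its underside. The D-bore opens in the knob's underside, is 20 mm deep, clears the shaft by 0.7 mm all round; its flat is on this pointed (+x) side, so knob and shaft x axes must agree. Fully home, the bore's end sits on the shaft's end: knob origin 20 mm below the shaft tip.
- round_knob: Bystander: plain round black knob, 48 mm across, 26 mm high, loose; origin under its centre.
- hex_key: Bystander: L-shaped hex key, 96 x 29 mm, 6 mm thick, lying on the bench; origin under the middle of its long arm.
- screwdriver: Bystander: black-handled screwdriver lying on the bench, about 200 mm long, 26 mm thick at the handle; origin under its middle, x along it towards the blade.
- screw_dish: Bystander: small steel dish, 76 mm across, 28 mm high; origin under its centre.
- idler_pulley: Bystander: grey belt pulley, 92 mm across, 30 mm high; origin under its centre.
- detergent: Bystander: white detergent bottle, 70 mm across, 190 mm high, standing right of the panel; origin under its centre.
Not all that is in view belongs to the job. What is shaped like the timer_knob but pink or purple is not meant.

How it is judged:
On the way, in this order (a step that is already met when the one before it is completed fails the run):
1. the selector is turned to off and has sprung back out (value of joint selector_turn above 1.09 rad and value of joint selector_push below 0.0015 m), for 0.2 s.
2. the timer knob is fully home on the D-shaft, flat to flat (z of timer_knob in the frame of shaft_tip below -0.018 m and horizontal distance between timer_knob and shaft_tip below 0.003 m and x of knob_pointer in the frame of shaft_tip above 0.02 m), for 0.2 s.
At the end, for the whole second after the job is handed in: Selector off (within 0.13 rad) and out (1.5 mm); timer knob on the shaft within 2 mm of fully home, 3 mm of its axis, upright within 0.12 rad, pointer over the flat; fingers on it with over 3 N, shaft kept in by at least 4.5 of its 6 mm through the last second (all of step 1 and all of step 2 and angle between timer_knob's own z axis and vertical below 0.12 rad and value of joint timer_push above 0.0045 m and contact force between the fingers and timer_knob above 3 N); the arm keeps its last pose, push and grip.
It fails at once if the timer shaft is pushed in while the selector is not yet off (value of joint timer_push above 0.003 m and value of joint selector_turn below 1 rad).
It fails at once if a bystander is moved more than 30 mm (distance of any of round_knob, hex_key, screwdriver, screw_dish, idler_pulley, detergent from where it was at the start of the episode above 0.03 m).
It also fails if it takes over 59 s, if anything falls off the work surface, if the arm or the gripper's body presses on something with over 40 N, if the wrist force passes 120 N, or if a joint passes its speed limit or range.

## Working session

There is one attempt and no reset: what is moved stays moved. The work goes in short steps, Python scripts to look and compute and a tool call to move; the robot and the scene stay as the last step left them, time stands still between calls to the robot, and variables do not carry over. Pictures are saved under pics/ and viewed, at most 10 in all, crops included, and the job is handed in when it is done.

Besides the shell and the picture viewer there is one more tool, called as name(argument=value, ...) on one line, values as JSON. drive_tool: Moves the arm, as the interface text tells. Its arguments: {"type":"object","properties":{"plan":{"type":"array"},"jaw":{"type":"number"}},"required":["plan"]}

```bash
mkdir -p pics; python3 - <<'E'
from bench import ctrl
import numpy as np,cv2
o=ctrl.get_obs();print({k:np.round(v,3) for k,v in o.items()})
for n in("top","scene"):
    p,d=ctrl.camera(n);np.savez(f"{n}0.npz",p=p,d=d);cv2.imwrite(f"pics/{n}0.png",p[:,:,::-1])
    i=ctrl.camera_info(n);print(n,{k:np.round(v,4).tolist() for k,v in i.items() if not isinstance(v,str)})
print(ctrl.camera_info("wrist"))
E
```

```text
{'time_s': np.float64(0.0), 'q': array([-1.444,  0.182,  1.608, -0.   ,  1.354, -0.206]), 'dq': array([-0.002, -0.   , -0.001,  0.   ,  0.   , -0.001]), 'joint_efforts': array([-1.0000e-03, -4.4488e+01, -3.5134e+01, -0.0000e+00,  9.0000e-03,
        0.0000e+00]), 'eef_pos': array([ 0.188, -0.543,  0.194]), 'eef_rot': array([-0.001,  0.986,  0.166,  0.   ]), 'wrist_force': array([ 0.314, -0.022, -0.333]), 'torque': array([ 0.013, -0.002,  0.011]), 'grasp_force': np.float64(0.0), 'opening': np.float64(1.001)}
top {'camera_matrix': [[401.1104, 0.0, 282.3857], [0.0, 401.1104, 213.1228], [0.0, 0.0, 1.0]], 'R': [[0.0132, -0.9999, 0.007], [-0.9938, -0.0139, -0.1105], [0.1106, -0.0055, -0.9939]], 't': [-0.0243, 0.5228, 1.034]}
scene {'camera_matrix': [[402.6984, 0.0, 283.6289], [0.0, 402.6984, 207.8137], [0.0, 0.0, 1.0]], 'R': [[0.3097, 0.9507, -0.0181], [0.707, -0.2429, -0.6641], [-0.6358, 0.1929, -0.7474]], 't': [-0.155, -0.2985, 1.7078]}
{'camera_matrix': array([[325.1922621 ,   0.        , 277.89518695],
       [  0.        , 325.1922621 , 209.44919102],
       [  0.        ,   0.        ,   1.        ]]), 'T_tool_cam': array([[-1.37676459e-05, -9.51153205e-01, -3.08719257e-01,
         8.00080152e-02],
       [ 9.99999824e-01,  1.69815820e-04, -5.67792586e-04,
        -2.13653076e-04],
       [ 5.92483152e-04, -3.08719211e-01,  9.51153036e-01,
        -1.77259424e-01],
       [ 0.00000000e+00,  0.00000000e+00,  0.00000000e+00,
         1.00000000e+00]])}
```

View pics/top0.png

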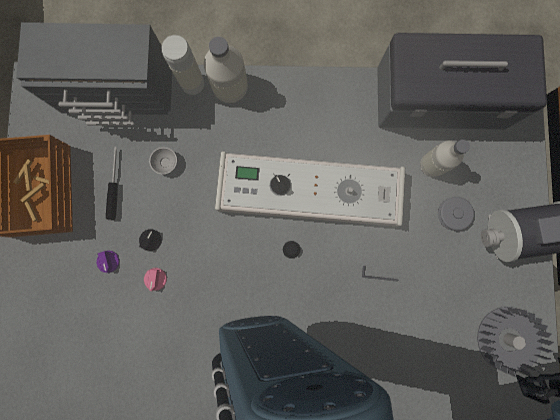

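View pics/scene0.png

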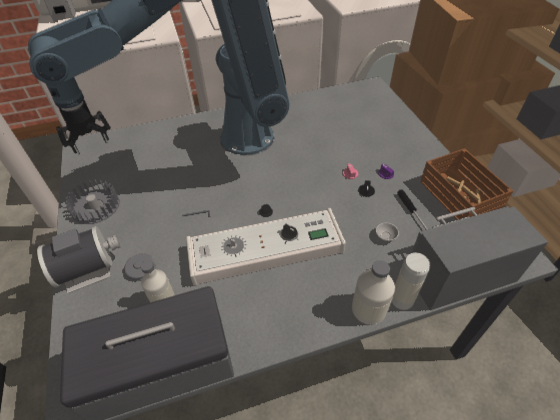

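The top view shows the console spanning about (218–405, 152–225), with the selector at (281,184) and the timer shaft at (349,190). The black bar knob is at (150,240), with the pink and purple decoys at (155,280) and (108,261). The scene view agrees.

```bash
cat > h.py <<'E'
import numpy as np,cv2
from bench import ctrl
def deproj(n,d):
    i=ctrl.camera_info(n);K=i["camera_matrix"];v,u=np.mgrid[:d.shape[0],:d.shape[1]]
    c=np.stack([(u-K[0,2])/K[0,0]*d,(v-K[1,2])/K[1,1]*d,d],-1)
    return (c-i["t"])@i["R"]
def proj(n,X):
    i=ctrl.camera_info(n);c=i["R"]@np.array(X)+i["t"];p=i["camera_matrix"]@c;return p[:2]/p[2]
E
python3 - <<'E'
from h import *
z=np.load("top0.npz");p,d=z["p"],z["d"];W=deproj("top",d)
print("bench z",np.median(W[260:300,200:340,2]))
m=(abs(W[...,2]-.06)<.008);m[:, :200]=0;m[:,420:]=0;m[:145]=0;m[235:]=0
r=cv2.minAreaRect((W[m][:,:2]*1000).astype(np.float32));print("console",r,np.median(W[m][:,2]))
for n,(u,v),h0,s in(("sel",(281,184),.075,14),("shaft",(349,190),.07,12),("knob",(150,240),.012,18),("round",(291,249),.01,14)):
    sl=np.s_[v-s:v+s,u-s:u+s];w=W[sl].reshape(-1,3);k=w[w[:,2]>h0]
    print(n,len(k),k.mean(0).round(4),k.max(0).round(4),k.min(0).round(4))
    k=k[k[:,2]>np.percentile(k[:,2],99)-.006];print("  top",len(k),k.mean(0).round(4))
    rr=cv2.minAreaRect((k[:,:2]*1000).astype(np.float32));print("   ",rr)
c=[cv2.resize(p[v-25:v+25,u-25:u+25],(390,390),interpolation=cv2.INTER_CUBIC) for u,v in((281,184),(349,190))]
c2=cv2.resize(p[v-25:v+25,u-25:u+25],(1,1))
q=p[240-25:240+25,125:175];q=cv2.resize(q,(390,390),interpolation=cv2.INTER_CUBIC)
im=np.hstack([cv2.resize(x,(266,390)) if 0 else cv2.resize(x,(266,266)) for x in c+[q]])
cv2.imwrite("pics/crop.png",im[:,:,::-1])
E
```

```text
bench z -0.00016947383011811873
console ((586.2643432617188, -89.50263977050781), (486.62481689453125, 153.8663787841797), 86.02873229980469) 0.059400429466011324
sel 122 [ 0.5882 -0.0097  0.1053] [0.6117 0.0105 1.0855] [ 0.4055 -0.0303  0.075 ]
  top 2 [ 0.4055 -0.0114  1.0855]
    ((405.5481872558594, -11.368557929992676), (0.0, 0.0), 0.0)
shaft 27 [ 0.5642 -0.174   0.1576] [ 0.5831 -0.0114  1.0855] [ 0.4055 -0.1945  0.07  ]
  top 2 [ 0.4055 -0.0114  1.0855]
    ((405.5481872558594, -11.368557929992676), (0.0, 0.0), 0.0)
knob 193 [0.4458 0.3251 0.0603] [0.4741 0.3582 1.0855] [ 0.4055 -0.0114  0.012 ]
  top 6 [ 0.4055 -0.0114  1.0855]
    ((405.5481872558594, -11.368557929992676), (0.0, 0.0), 0.0)
round 146 [ 0.4276 -0.0417  0.0379] [ 0.4451 -0.0114  1.0855] [ 0.4055 -0.0603  0.0104]
  top 2 [ 0.4055 -0.0114  1.0855]
    ((405.5481872558594, -11.368557929992676), (0.0, 0.0), 0.0)
```

View pics/crop.png

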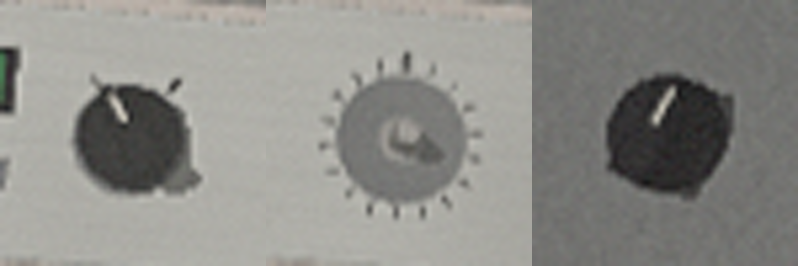

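The selector pointer sits at the thin mark, so it is in run. The timer flat can't be resolved from here, so I'll move above the panel and look with the wrist camera.

drive_tool(plan=[[[0.625,-0.395,-0.08,0],[0.625,-0.395,-0.08,0],[0.625,-0.395,-0.08,0],[0.625,-0.395,-0.08,0],[0.625,-0.395,-0.08,0],[0.625,-0.395,-0.08,0],[0.625,-0.395,-0.08,0],[0.625,-0.395,-0.08,0],[0.625,-0.395,-0.08,0]]], jaw=0)

```text
time_s: 0.85
eef_pos: [0.3739, -0.3104, 0.2275]
eef_rot: [0.0, 0.986, 0.168, 0.0]
wrist_force: [-0.4, -0.2, 0.2]
opening: 1.003
grasp_force: 0.0
```

drive_tool(plan=[[[0.625,-0.395,0,-0.088],[0.625,-0.395,0,-0.088],[0.625,-0.395,0,-0.088],[0.625,-0.395,0,-0.088],[0.625,-0.395,0,-0.088],[0.625,-0.395,0,-0.088],[0.625,-0.395,0,-0.088],[0.625,-0.395,0,-0.088],[0.625,-0.395,0,-0.088],[0.625,-0.395,0,-0.088],[0.625,-0.395,0,-0.088]]])

```text
time_s: 1.77
eef_pos: [0.5564, -0.0833, 0.2268]
eef_rot: [-0.0, 0.954, 0.299, -0.001]
wrist_force: [-0.4, -0.2, -0.2]
opening: 0.997
grasp_force: 0.0
```

```bash
cat >> h.py <<'E'
from scipy.spatial.transform import Rotation as Ro
def tool():
    o=ctrl.get_obs();w,x,y,z=o["eef_rot"];T=np.eye(4);T[:3,:3]=Ro.from_quat([x,y,z,w]).as_matrix();T[:3,3]=o["eef_pos"];return T
def yaw(T):return np.degrees(np.arctan2(T[1,0],T[0,0]))
def wristW(d,T):
    i=ctrl.camera_info("wrist");K=i["camera_matrix"];v,u=np.mgrid[:d.shape[0],:d.shape[1]]
    a=(u-K[0,2])/K[0,0];b=(v-K[1,2])/K[1,1];th=np.hypot(a,b)+1e-9;s=np.tan(th)/th
    c=np.stack([a*s*d,b*s*d,d,np.ones_like(d)],-1);return (c@(T@i["T_tool_cam"]).T)[...,:3]
def wristpix(X,T):
    i=ctrl.camera_info("wrist");K=i["camera_matrix"];X=np.atleast_2d(X)
    c=(np.c_[X,np.ones(len(X))]@np.linalg.inv(T@i["T_tool_cam"]).T)
    r=np.hypot(c[:,0],c[:,1]);th=np.arctan2(r,c[:,2])/(r+1e-12)*K[0,0];return np.c_[c[:,0]*th+K[0,2],c[:,1]*th+K[1,2]]
def ortho(p,T,cx,cy,z,half,n):
    # view of the plane z, up=+x left=+y
    g=np.linspace(half,-half,n);X,Y=np.meshgrid(cx+g,cy+g,indexing="ij")
    q=wristpix(np.c_[X.ravel(),Y.ravel(),np.full(X.size,z)],T).reshape(n,n,2).astype(np.float32)
    return cv2.remap(p,q[...,0],q[...,1],cv2.INTER_CUBIC)
def go(x,y,z,yw,T=None):
    T=tool() if T is None else T
    s=T[:3,:3].T@(np.array([x,y,z])-T[:3,3])/.4;r=-((yw-yaw(T)+180)%360-180)/180
    print("from",T[:3,3].round(4),yaw(T).round(2),"ROW",s.round(4).tolist(),round(r,4))
def wshot(name):
    T=tool();p,d=ctrl.camera("wrist");np.savez(name+".npz",p=p,d=d,T=T);return p,d,T
E
python3 - <<'E'
from h import *
p,d,T=wshot("w1");W=wristW(d,T);print(T.round(3).tolist())
a=ortho(p,T,.591,-.01,.093,.04,395);b=ortho(p,T,.579,-.19,.088,.04,395)
cv2.imwrite("pics/w1.png",np.hstack([a,b])[:,:,::-1])
for c,h in(((.591,-.01),.086),((.579,-.19),.08)):
    m=(W[...,2]>h)&(W[...,2]<.1)&(np.hypot(W[...,0]-c[0],W[...,1]-c[1])<.035)
    k=W[m];print(len(k),k.mean(0).round(4),cv2.minAreaRect((k[:,:2]*1000).astype(np.float32)))
m=(abs(W[...,2]-.06)<.004);print(np.median(W[m][:,2]))
E
```

```text
[[0.821, 0.571, -0.001, 0.556], [0.571, -0.821, -0.0, -0.083], [-0.001, -0.0, -1.0, 0.227], [0.0, 0.0, 0.0, 1.0]]
622 [ 0.5939 -0.0097  0.0914] ((594.906982421875, -8.723638534545898), (44.859039306640625, 14.813848495483398), 30.07050132751465)
99 [ 0.5802 -0.1858  0.0853] ((579.3241577148438, -186.39183044433594), (12.93610954284668, 8.918580055236816), 40.254066467285156)
0.05876565020528868
```

View pics/w1.png

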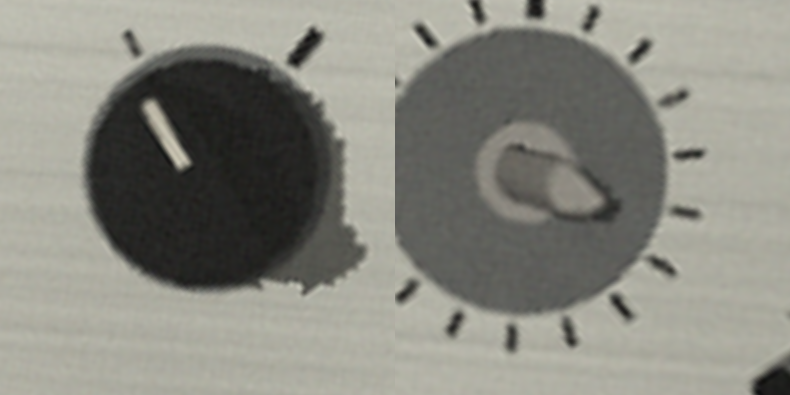

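The left crop shows the selector bar at yaw of about 30°, pointing at the thin mark. The right crop shows the shaft's bright D top at (575,190), with its flat facing left, roughly +y. I'll do the selector first.

```bash
python3 - <<'E'
from h import *
go(.5945,-.0095,.12,30);go(.5945,-.0095,.076,30)
E
```

```text
from [ 0.5564 -0.0834  0.227 ] 34.76 ROW [0.1838, -0.0974, 0.2674] 0.0265
from [ 0.5564 -0.0834  0.227 ] 34.76 ROW [0.1839, -0.0974, 0.3774] 0.0265
```

drive_tool(plan=[[[0.184,-0.0975,0.1,0.0265],[0.184,-0.0975,0.1,0.0265],[0.184,-0.0975,0.2,0.0265],[0.184,-0.0975,0.26,0.0265],[0.184,-0.0975,0.3,0.0265],[0.184,-0.0975,0.34,0.0265],[0.184,-0.0975,0.37,0.0265],[0.184,-0.0975,0.378,0.0265],[0.184,-0.0975,0.378,0.0265],[0.184,-0.0975,0.378,0.0265]]])

```text
time_s: 2.65
eef_pos: [0.5958, -0.0082, 0.077]
eef_rot: [0.0, 0.966, 0.259, 0.001]
wrist_force: [0.6, -0.4, -0.0]
opening: 1.002
grasp_force: 0.0
```

drive_tool(plan=[[[0,0,0,0],[0,0,0,0],[0,0,0,0],[0,0,0,0],[0,0,0,0],[0,0,0,0],[0,0,0,0],[0,0,0,0],[0,0,0,0],[0,0,0,0],[0,0,0,0],[0,0,0,0]]], jaw=1)

```text
time_s: 3.65
eef_pos: [0.5952, -0.0073, 0.0761]
eef_rot: [0.0, 0.966, 0.26, -0.0]
wrist_force: [0.5, 0.4, 0.0]
opening: -0.002
grasp_force: 0.0
```

```bash
python3 - <<'E'
from h import *
o=ctrl.get_obs();print(o["opening"],o["grasp_force"],o["wrist_force"])
p,d,T=wshot("w2");i,_=ctrl.camera("scene")
q=proj("scene",[.594,-.009,.09]).astype(int);c=cv2.resize(i[q[1]-35:q[1]+35,q[0]-40:q[0]+40],(480,420),interpolation=cv2.INTER_CUBIC)
cv2.imwrite("pics/w2.png",np.hstack([cv2.resize(p[120:360,100:460],(320,213)),]) [:,:,::-1])
im=np.zeros((420,800,3),np.uint8);im[:,:480]=c;im[:213,480:]=cv2.resize(p,(320,213));cv2.imwrite("pics/w2.png",im[:,:,::-1])
E
```

```text
-0.0018947628289670668 0.0 [0.5144171  0.44639168 0.00458823]
```

View pics/w2.png

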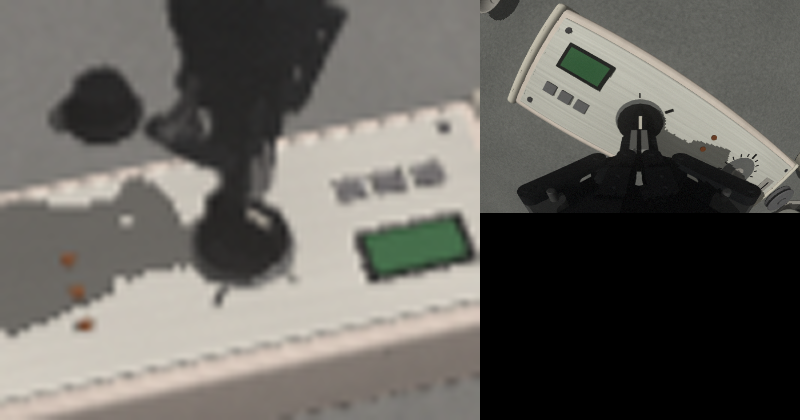

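```bash
python3 - <<'E'
from h import *
z=np.load("w2.npz");p,d,T=z["p"],z["d"],z["T"];W=wristW(d,T)
P=T[:3,3];print(P,wristpix([P,P-[0,0,-.019],[.5945,-.0095,.093]],T).round(1))
L=(np.c_[W.reshape(-1,3)-P])@T[:3,:3];L=L.reshape(W.shape)
for r in range(200,280,6): print(r,[tuple((L[r,c]*1000).round(0).astype(int)) for c in(262,270,278,286,294)])
c=cv2.resize(p[150:300,180:380],(800,600),interpolation=cv2.INTER_CUBIC);cv2.imwrite("pics/w2b.png",c[:,:,::-1])
E
```

```text
[ 0.59522936 -0.00734816  0.07606244] [[278.1 245.3]
 [278.1 259.7]
 [280.8 260.8]]
200 [(np.int64(23), np.int64(-10), np.int64(16)), (np.int64(23), np.int64(-5), np.int64(16)), (np.int64(23), np.int64(0), np.int64(17)), (np.int64(23), np.int64(5), np.int64(16)), (np.int64(23), np.int64(10), np.int64(17))]
206 [(np.int64(19), np.int64(-10), np.int64(17)), (np.int64(22), np.int64(-5), np.int64(8)), (np.int64(80), np.int64(0), np.int64(-177)), (np.int64(22), np.int64(5), np.int64(8)), (np.int64(19), np.int64(10), np.int64(17))]
212 [(np.int64(19), np.int64(-10), np.int64(5)), (np.int64(20), np.int64(-5), np.int64(4)), (np.int64(22), np.int64(0), np.int64(-3)), (np.int64(20), np.int64(5), np.int64(4)), (np.int64(19), np.int64(9), np.int64(5))]
218 [(np.int64(16), np.int64(-10), np.int64(3)), (np.int64(15), np.int64(-5), np.int64(6)), (np.int64(21), np.int64(0), np.int64(-11)), (np.int64(19), np.int64(4), np.int64(-3)), (np.int64(16), np.int64(9), np.int64(5))]
224 [(np.int64(12), np.int64(-10), np.int64(5)), (np.int64(15), np.int64(-5), np.int64(-3)), (np.int64(19), np.int64(0), np.int6
[... 1407 characters left out ...]
.int64(10), np.int64(4))]
266 [(np.int64(8), np.int64(-8), np.int64(-41)), (np.int64(12), np.int64(-4), np.int64(-50)), (np.int64(12), np.int64(0), np.int64(-50)), (np.int64(12), np.int64(3), np.int64(-49)), (np.int64(8), np.int64(7), np.int64(-41))]
272 [(np.int64(8), np.int64(-7), np.int64(-47)), (np.int64(13), np.int64(-3), np.int64(-56)), (np.int64(11), np.int64(0), np.int64(-54)), (np.int64(12), np.int64(3), np.int64(-54)), (np.int64(8), np.int64(7), np.int64(-48))]
278 [(np.int64(8), np.int64(-7), np.int64(-53)), (np.int64(12), np.int64(-3), np.int64(-59)), (np.int64(12), np.int64(0), np.int64(-61)), (np.int64(11), np.int64(3), np.int64(-59)), (np.int64(8), np.int64(7), np.int64(-53))]
```

View pics/w2b.png

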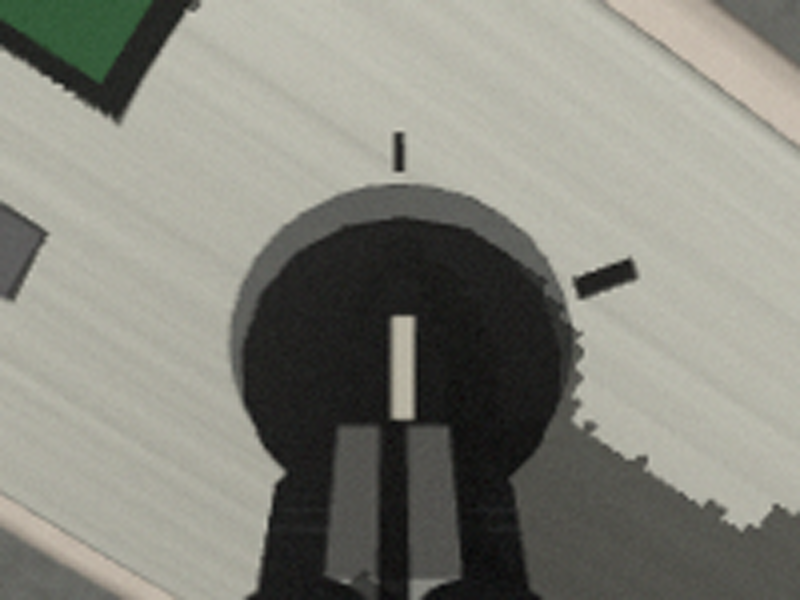

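```bash
python3 - <<'E'
from h import *
for n in("w1","w2"):
    z=np.load(n+".npz");p,d,T=z["p"],z["d"],z["T"];W=wristW(d,T)
    L=((W.reshape(-1,3)-T[:3,3])@T[:3,:3]).reshape(W.shape)*1000
    m=(L[...,2]<-25)&(d>0)&(abs(L[...,0])<40)
    print(n,m.sum())
    for r in range(250,420,12):
        c=np.where(m[r])[0]
        if len(c):print(r,c.min(),c.max(),[L[r,k].round(0).astype(int).tolist() for k in c[::max(1,len(c)//6)]])
o=ctrl.get_obs();print(o["opening"],o["q"])
E
```

```text
w1 39995
274 165 391 [[12, -49, -58], [12, -46, -58], [12, -43, -58], [7, -43, -48], [11, 43, -57], [12, 46, -58], [12, 49, -59]]
286 149 407 [[8, -56, -63], [12, -47, -69], [11, -43, -66], [1, -42, -49], [9, 43, -63], [13, 46, -70], [8, 56, -62]]
298 141 415 [[8, -56, -73], [11, -47, -77], [8, -43, -70], [-7, -43, -49], [7, 43, -69], [12, 46, -78], [8, 56, -72]]
310 128 428 [[13, -54, -89], [12, -47, -86], [7, -43, -78], [-9, 42, -56], [7, 43, -78], [12, 48, -85]]
322 70 486 [[13, -73, -100], [9, -60, -91], [13, -43, -95], [-9, 42, -65], [14, 44, -95], [7, 62, -90]]
334 62 494 [[12, -74, -107], [9, -62, -99], [14, -44, -102], [-9, -43, -73], [14, 44, -102], [8, 62, -98], [13, 72, -107]]
346 54 502 [[13, -73, -114], [9, -61, -106], [17, -41, -111], [18, -28, -110], [17, 39, -111], [6, 62, -102], [13, 71, -113]]
358 47 509 [[12, -73, -119], [2, -64, -105], [17, -38, -116], [18, -24, -115], [18, 36, -117], [0, 64, -103], [12, 71, -119]]
370 40 515 [[13, -71, -125], [-6, -61, -102], [18, -22, -120], [12, -1, -113], [18, 20, -119], [-5, 59, -102], [13, 69, -124]]
382 33 523 [[13, -70, -1
[... 1568 characters left out ...]
], [11, -41, -115], [-8, -26, -94], [11, 0, -111], [18, 17, -119], [10, 41, -114], [14, 60, -123]]
382 66 490 [[14, -59, -128], [6, -42, -116], [18, -18, -123], [12, -1, -116], [19, 16, -124], [6, 41, -116], [13, 58, -127]]
394 72 484 [[10, -58, -128], [5, -40, -119], [20, -16, -129], [12, 0, -121], [20, 16, -128], [5, 39, -120], [10, 57, -129]]
406 79 477 [[3, -58, -128], [4, -37, -123], [22, -14, -133], [12, 0, -126], [21, 14, -133], [4, 38, -123], [3, 59, -128]]
418 86 470 [[-3, -59, -127], [11, -31, -132], [20, -13, -136], [13, 0, -130], [21, 13, -136], [12, 31, -132]]
0.0022478330351099005 [-2.11555868e-01  3.54851142e-01  1.64855864e+00  3.71122194e-05
  1.13823623e+00  8.33206128e-01]
```

The fingers closed above the knob. The wrist depth shows the real fingertips about 40 mm short of the reported TCP (shut around tool z = −40, open around −49). I'll apply that offset: open, then go 40 mm lower.

drive_tool(plan=[[[0,0,0,0],[0,0,0,0],[0,0,0,0],[0,0,0,0],[0,0,0,0],[0,0,0,0],[0,0,0.02,0],[0,0,0.04,0],[0,0,0.06,0],[0,0,0.08,0],[0,0,0.095,0],[0,0,0.095,0]]], jaw=0)

```text
time_s: 4.75
eef_pos: [0.5937, -0.0071, 0.0358]
eef_rot: [-0.001, 0.966, 0.26, -0.002]
wrist_force: [-0.1, -0.3, -0.4]
opening: 0.999
grasp_force: 0.0
```

drive_tool(plan=[[[0,0,0,0],[0,0,0,0],[0,0,0,0],[0,0,0,0],[0,0,0,0],[0,0,0,0],[0,0,0,0],[0,0,0,0],[0,0,0,0],[0,0,0,0]]], jaw=1)

```text
time_s: 5.58
eef_pos: [0.5959, -0.008, 0.0387]
eef_rot: [0.001, 0.966, 0.26, 0.001]
wrist_force: [0.8, -5.0, 3.7]
opening: 0.154
grasp_force: 60.8
```

drive_tool(plan=[[[0,0,0.006,0],[0,0,0.012,0],[0,0,0.018,0],[0,0,0.018,0],[0,0,0.018,0]]])

```text
time_s: 6.0
eef_pos: [0.5961, -0.008, 0.0327]
eef_rot: [0.001, 0.966, 0.26, 0.001]
wrist_force: [-3.7, -4.5, 15.3]
opening: 0.148
grasp_force: 62.3
```

drive_tool(plan=[[[0,0,0,0.035],[0,0,0,0.07],[0,0,0,0.105],[0,0,0,0.14],[0,0,0,0.175],[0,0,0,0.21],[0,0,0,0.245],[0,0,0,0.28],[0,0,0,0.315],[0,0,0,0.35],[0,0,0,0.38],[0,0,0,0.392]]])

```text
time_s: 7.0
eef_pos: [0.596, -0.0114, 0.0327]
eef_rot: [0.003, 0.938, -0.348, 0.002]
wrist_force: [-5.3, -16.5, 14.5]
opening: 0.146
grasp_force: 62.5
```

drive_tool(plan=[[[0,0,0,0],[0,0,0,0],[0,0,-0.006,0],[0,0,-0.012,0],[0,0,-0.018,0],[0,0,-0.018,0],[0,0,-0.018,0]]])

```text
time_s: 7.58
eef_pos: [0.5959, -0.0114, 0.0386]
eef_rot: [0.003, 0.939, -0.345, 0.002]
wrist_force: [-0.0, -16.9, 3.8]
opening: 0.147
grasp_force: 61.1
```

drive_tool(plan=[[[0,0,0,0],[0,0,0,0],[0,0,0,0],[0,0,0,0],[0,0,0,0],[0,0,0,0],[0,0,-0.05,0],[0,0,-0.1,0],[0,0,-0.15,0],[0,0,-0.2,0],[0,0,-0.24,0],[0,0,-0.24,0]]], jaw=0)

```text
time_s: 8.58
eef_pos: [0.5978, -0.0075, 0.1382]
eef_rot: [-0.001, 0.938, -0.345, 0.003]
wrist_force: [0.5, -0.3, 0.9]
opening: 0.999
grasp_force: 0.0
```

```bash
python3 - <<'E'
from h import *
print(ctrl.get_obs()["opening"]);go(.518,-.138,.13,-40)
E
```

```text
0.9991004172251386
from [ 0.5978 -0.0075  0.1382] -40.4 ROW [0.0594, 0.3778, 0.0195] -0.0022
```

drive_tool(plan=[[[0.06,0.378,0.02,0],[0.06,0.378,0.02,0],[0.06,0.378,0.02,0],[0.06,0.378,0.02,0],[0.06,0.378,0.02,0],[0.06,0.378,0.02,0],[0.06,0.378,0.02,0]]])

```text
time_s: 9.17
eef_pos: [0.5153, -0.1376, 0.1255]
eef_rot: [-0.0, 0.938, -0.346, -0.0]
wrist_force: [0.4, 0.4, 0.1]
opening: 0.999
grasp_force: 0.0
```

```bash
python3 - <<'E'
from h import *
p,d,T=wshot("w3");W=wristW(d,T);print(T[:3,3],yaw(T))
c=(.5795,-.1885)
a=ortho(p,T,*c,.088,.02,400);b=ortho(p,T,.594,-.009,.06,.05,400)
cv2.imwrite("pics/w3.png",np.hstack([a,b])[:,:,::-1])
m=(W[...,2]>.081)&(W[...,2]<.095)&(np.hypot(W[...,0]-c[0],W[...,1]-c[1])<.02)
k=W[m];print(len(k),k.mean(0),np.percentile(k[:,2],[5,50,95]),cv2.minAreaRect((k[k[:,2]>.084][:,:2]*1000).astype(np.float32)))
E
```

```text
[ 0.51534512 -0.13761073  0.12548023] -40.45646946096048
231 [ 0.57959855 -0.18757271  0.0861542 ] [0.08412856 0.08631676 0.08765207] ((579.1139526367188, -186.93032836914062), (12.545108795166016, 8.73762035369873), 49.33546829223633)
```

View pics/w3.png

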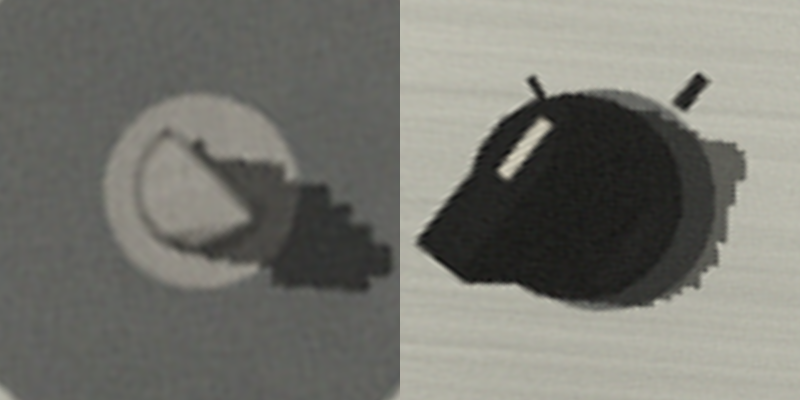

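The shaft's chord runs from (170,132) to (252,218) in the left crop, so its flat faces a yaw of about −46°. The axis is near (0.580, −0.188). The selector on the right is clearly turned towards the broad mark. Next I'll refine the shaft fit and locate the knob.

```bash
python3 - <<'E'
from h import *
from scipy.optimize import minimize
z=np.load("w3.npz");p,T=z["p"],z["T"];c=(.5795,-.1885)
g=cv2.GaussianBlur(cv2.cvtColor(ortho(p,T,*c,.0875,.02,400),cv2.COLOR_RGB2GRAY),(0,0),2).astype(float)
# chord edge: for rows along chord, strongest bright->dark step along the normal
best=[]
for a in np.arange(-60,-30,1.):
    n=np.array([-np.sin(np.radians(a)),-np.cos(np.radians(a))]) # px (u right=-y, v down=-x)
    t=np.array([-n[1],n[0]])
    for ctr in [np.array([193.,192])]:
        s=np.arange(0,50,.5);l=np.arange(-42,43,2.)
        q=ctr+s[:,None,None]*n+l[None,:,None]*t
        v=cv2.remap(g.astype(np.float32),q[...,0].astype(np.float32),q[...,1].astype(np.float32),1).mean(1)
        d=v[:-6]-v[6:];k=d.argmax();best.append((d[k],a,(s[k]+1.5)))
best.sort();print(best[-5:])
t0=np.load("top0.npz");W=deproj("top",t0["d"]);ok=(t0["d"]>0)
sl=np.s_[215:265,125:175];w=W[sl][ok[sl]]
for h0,h1 in((.002,.012),(.022,.035),(.003,.035)):
    k=w[(w[:,2]>h0)&(w[:,2]<h1)];print(len(k),k.mean(0).round(4),cv2.minAreaRect((k[:,:2]*1000).astype(np.float32)))
go(.385,.395,.13,-40)
E
```

```text
[(np.float32(17.193634), np.float64(-49.0), np.float64(26.5)), (np.float32(17.204514), np.float64(-45.0), np.float64(26.5)), (np.float32(17.373047), np.float64(-46.0), np.float64(26.5)), (np.float32(17.416054), np.float64(-48.0), np.float64(26.0)), (np.float32(17.474197), np.float64(-47.0), np.float64(26.5))]
471 [0.4479 0.3355 0.0042] ((450.338623046875, 339.275146484375), (132.99807739257812, 132.49644470214844), 2.4943339824676514)
157 [0.4471 0.3371 0.0291] ((449.13140869140625, 337.3598327636719), (21.786815643310547, 54.57966995239258), 61.55906677246094)
466 [0.4475 0.3336 0.0141] ((449.4559326171875, 339.2712707519531), (131.20068359375, 132.5939178466797), 2.4216926097869873)
from [ 0.5156 -0.1372  0.1256] -40.39 ROW [-1.111, -0.8017, -0.01] -0.0022
```

drive_tool(plan=[[[-0.5,-0.43,-0.02,0],[-0.5,-0.43,-0.02,0],[-0.5,-0.43,-0.02,0],[-0.5,-0.43,-0.02,0],[-0.5,-0.43,-0.02,0],[-0.5,-0.43,-0.02,0],[-0.5,-0.43,-0.02,0],[-0.5,-0.43,-0.02,0],[-0.5,-0.43,-0.02,0]]])

```text
time_s: 9.97
eef_pos: [0.4745, 0.1243, 0.134]
eef_rot: [0.0, 0.939, -0.343, 0.0]
wrist_force: [-0.6, 0.2, -0.5]
opening: 1.001
grasp_force: 0.0
```

```bash
python3 - <<'E'
from h import *
go(.4478,.3381,.1,-28.4)
E
```

```text
from [0.4745 0.1243 0.134 ] -40.17 ROW [-0.3959, -0.3654, 0.0849] -0.0654
```

drive_tool(plan=[[[-0.396,-0.3655,0.085,-0.0655],[-0.396,-0.3655,0.085,-0.0655],[-0.396,-0.3655,0.085,-0.0655],[-0.396,-0.3655,0.085,-0.0655],[-0.396,-0.3655,0.085,-0.0655],[-0.396,-0.3655,0.085,-0.0655],[-0.396,-0.3655,0.085,-0.0655],[-0.396,-0.3655,0.085,-0.0655],[-0.396,-0.3655,0.085,-0.0655]]])

```text
time_s: 10.72
eef_pos: [0.4497, 0.3351, 0.1]
eef_rot: [0.0, 0.969, -0.248, 0.0]
wrist_force: [-0.1, -0.5, 0.4]
opening: 0.997
grasp_force: 0.0
```

```bash
python3 - <<'E'
from h import *
p,d,T=wshot("w4");W=wristW(d,T);c=(.4478,.3381)
m0=(np.hypot(W[...,0]-c[0],W[...,1]-c[1])<.045)&(d>0)
for h0,h1 in((.002,.012),(.024,.035)):
    k=W[m0&(W[...,2]>h0)&(W[...,2]<h1)];print(len(k),k.mean(0).round(4),cv2.minAreaRect((k[:,:2]*1000).astype(np.float32)))
go(.4478,.3381,.1,-28.4)
cv2.imwrite("pics/w4.png",ortho(p,T,*c,.03,.05,400)[:,:,::-1])
E
```

```text
2000 [0.4528 0.3365 0.0045] ((451.3387451171875, 337.9045104980469), (58.4430046081543, 57.07830047607422), 60.845157623291016)
1456 [0.4508 0.3385 0.0285] ((451.59063720703125, 338.0838623046875), (20.04663848876953, 55.25432205200195), 62.135250091552734)
from [0.4498 0.335  0.1002] -28.75 ROW [-0.0081, -0.0045, 0.0005] -0.0019
```

View pics/w4.png

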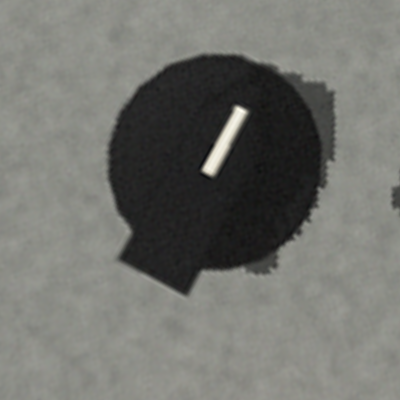

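The crop shows the knob with its pointer at the upper right, yaw about −28°, and its axis near (0.4503, 0.3388). I'll grasp it.

```bash
python3 - <<'E'
from h import *
go(.4503,.3388,-.028,-28)
E
```

```text
from [0.4498 0.335  0.1002] -28.75 ROW [-0.0036, -0.0092, 0.3205] -0.0041
```

drive_tool(plan=[[[-0.0035,-0.009,0.08,-0.004],[-0.0035,-0.009,0.16,-0.004],[-0.0035,-0.009,0.22,-0.004],[-0.0035,-0.009,0.26,-0.004],[-0.0035,-0.009,0.29,-0.004],[-0.0035,-0.009,0.31,-0.004],[-0.0035,-0.009,0.32,-0.004],[-0.0035,-0.009,0.32,-0.004],[-0.0035,-0.009,0.32,-0.004]]])

```text
time_s: 11.52
eef_pos: [0.4503, 0.3406, -0.027]
eef_rot: [-0.0, 0.97, -0.241, 0.001]
wrist_force: [0.7, 0.4, 0.1]
opening: 1.0
grasp_force: 0.0
```

drive_tool(plan=[[[0,0,0,0],[0,0,0,0],[0,0,0,0],[0,0,0,0],[0,0,0,0],[0,0,0,0],[0,0,0,0],[0,0,0,0],[0,0,0,0],[0,0,0,0]]], jaw=1)

```text
time_s: 12.35
eef_pos: [0.4499, 0.3407, -0.0275]
eef_rot: [-0.0, 0.97, -0.241, 0.0]
wrist_force: [-0.1, 1.1, 5.4]
opening: 0.22
grasp_force: 59.5
```

```bash
python3 - <<'E'
from h import *
go(.4503,.3388,.09,-28)
E
```

```text
from [ 0.4499  0.3407 -0.0275] -27.91 ROW [0.0033, 0.0034, -0.2937] 0.0005
```

drive_tool(plan=[[[0,0,-0.03,0],[0,0,-0.1,0],[0,0,-0.18,0],[0,0,-0.25,0],[0,0,-0.3,0],[0,0,-0.32,0],[0,0,-0.32,0],[0,0,-0.32,0]]])

```text
time_s: 13.02
eef_pos: [0.449, 0.3402, 0.0996]
eef_rot: [0.0, 0.97, -0.241, -0.0]
wrist_force: [0.1, 0.5, -1.4]
opening: 0.222
grasp_force: 58.8
```

```bash
python3 - <<'E'
from h import *
p,d,T=wshot("w5");W=wristW(d,T)
L=((W.reshape(-1,3)-T[:3,3])@T[:3,:3]).reshape(W.shape)*1000
m0=(d>0)&(np.hypot(L[...,0],L[...,1])<40)
for a,b in((-36,-25.2),(-62,-45)):
    m=m0&(L[...,2]>a)&(L[...,2]<b);k=L[m];print(len(k),k.mean(0).round(1),k.min(0).round(1),k.max(0).round(1))
m=m0&(L[...,2]>-36)&(L[...,2]<-22)
u=m.nonzero();print(u[0].min(),u[0].max(),u[1].min(),u[1].max())
# disc rim fit: visible front arc at underside+6
k=L[m];th=np.degrees(np.arctan2(k[:,1],k[:,0]));pts=[]
for t in range(-80,81,10):
    s=k[abs(th-t)<4]
    if len(s)>5:r=np.hypot(s[:,0],s[:,1]);pts.append(s[r.argmax(),:2])
pts=np.array(pts);A=np.c_[2*pts,np.ones(len(pts))];x=np.linalg.lstsq(A,(pts**2).sum(1),rcond=None)[0];print("disc c",x[:2],"r",np.sqrt(x[2]+x[:2]@x[:2]),len(pts))
# white line
g=p.min(2).astype(int);mw=(g>110);mw&=(m0)&(L[...,2]<-42)&(L[...,2]>-75)
k=L[mw];print("white",len(k),k.mean(0).round(1) if len(k) else 0,k.min(0),k.max(0))
np.save("L5.npy",L)
cv2.imwrite("pics/w5.png",cv2.resize(p[190:310,200:360],(800,600),interpolation=cv2.INTER_CUBIC)[:,:,::-1])
go(.5803,-.1879,.1,-47)
E
```

```text
3490 [ 16.8  -0.8 -31.6] [ -8.  -30.4 -35.9] [ 31.8  28.7 -25.2]
5603 [  6.4  -0.9 -55.3] [-24.8 -24.  -62. ] [ 31.1  22.2 -45. ]
208 281 220 335
disc c [ 1.81500425 -0.86734689] r 29.716003898732946 17
white 255 [ 16.4  -0.8 -56.9] [-22.71347361 -10.91539144 -70.10014117] [ 24.97777324  22.21642664 -54.43627682]
from [0.4483 0.3399 0.0986] -27.92 ROW [0.9093, 1.0114, -0.0028] 0.106
```

View pics/w5.png

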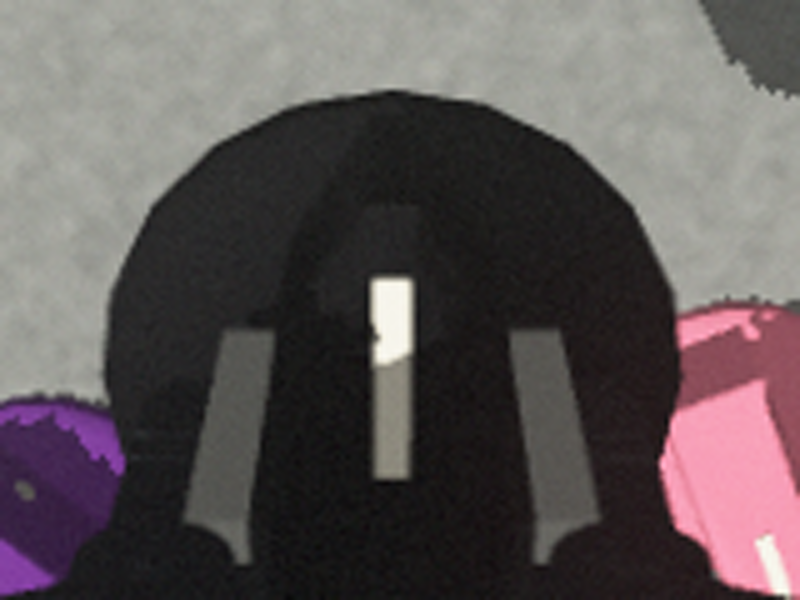

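The knob is held squarely and upright, with the line centred at (392,380). Its axis is about 1.8 mm ahead of the tool axis. I'll carry it to the shaft.

drive_tool(plan=[[[0.45,0.51,0,0.05],[0.45,0.51,0,0.05],[0.45,0.51,0,0.05],[0.45,0.51,0,0.05],[0.45,0.51,0,0.05],[0.45,0.51,0,0.05],[0.45,0.51,0,0.05],[0.45,0.51,0,0.05],[0.45,0.51,0,0.05],[0.45,0.51,0,0.05]]])

```text
time_s: 13.9
eef_pos: [0.5117, 0.0764, 0.0986]
eef_rot: [0.0, 0.948, -0.317, -0.002]
wrist_force: [-0.5, 0.4, -1.4]
opening: 0.219
grasp_force: 58.9
```

```bash
python3 - <<'E'
from h import *
go(.5789,-.1868,.08,-47)
E
```

```text
from [0.5117 0.0764 0.0986] -36.94 ROW [0.5299, 0.4249, 0.0454] 0.0559
```

drive_tool(plan=[[[0.53,0.425,0,0.056],[0.53,0.425,0,0.056],[0.53,0.425,0,0.056],[0.53,0.425,0,0.056],[0.53,0.425,0,0.056],[0.53,0.425,0,0.056],[0.53,0.425,0,0.056],[0.53,0.425,0.02,0.056],[0.53,0.425,0.04,0.056],[0.53,0.425,0.045,0.056],[0.53,0.425,0.045,0.056],[0.53,0.425,0.045,0.056]]])

```text
time_s: 14.9
eef_pos: [0.58, -0.1851, 0.0815]
eef_rot: [-0.0, 0.918, -0.398, -0.001]
wrist_force: [0.6, -0.1, 0.6]
opening: 0.222
grasp_force: 58.9
```

```bash
python3 - <<'E'
from h import *
for _ in range(4): ctrl.camera("top")
go(.5789,-.1868,.06,-47)
go(.5789,-.1868,.0395,-47)
E
```

```text
from [ 0.5808 -0.1867  0.0827] -46.93 ROW [-0.0031, 0.0036, 0.0566] 0.0004
from [ 0.5808 -0.1867  0.0827] -46.93 ROW [-0.0031, 0.0036, 0.1079] 0.0004
```

```bash
python3 - <<'E'
from h import *
Q=[]
for _ in range(10): ctrl.camera("top");Q.append(tool())
P=np.array([q[:3,3] for q in Q]);print(P.std(0),[round(yaw(q),2) for q in Q])
T=Q[-1].copy();T[:3,3]=P.mean(0)
go(.5789,-.1868,.06,-47,T)
E
```

```text
[0.00012635 0.00015931 0.00018977] [np.float64(-46.95), np.float64(-46.97), np.float64(-46.98), np.float64(-46.99), np.float64(-46.99), np.float64(-47.0), np.float64(-47.0), np.float64(-47.0), np.float64(-47.0), np.float64(-47.0)]
from [ 0.5805 -0.1873  0.0823] -47.0 ROW [-0.0037, 0.0021, 0.0558] 0.0
```

```bash
python3 - <<'E'
from h import *
T3=np.load("w3.npz")["T"];s=np.array([.5803,-.1879,.088])
y=yaw(T3);print(y)
T=np.eye(4)
for a in([-.5,-.43,-.02,0],[-.396,-.3655,.085,-.0655],[-.0035,-.009,.32,-.004],[0,0,-.32,0],[.45,.51,0,.05],[.53,.425,.045,.056]):
    M=np.eye(4);M[:3,:3]=Ro.from_euler("z",a[3]*180,degrees=True).as_matrix();M[:3,3]=np.array(a[:3])*.4;T=T@M
s3=T3[:3,:3].T@(s-T3[:3,3]);print("shaft in tool now",(np.linalg.inv(T)@np.r_[s3,1])[:3]*1000)
print("yaw now",y-Ro.from_matrix(T[:3,:3]).as_euler("zyx",degrees=True)[0])
E
```

```text
-40.45646946096048
shaft in tool now [ 0.74612826  0.61925495 -6.59316017]
yaw now -47.02646946096048
```

drive_tool(plan=[[[-0.003,0.0022,0.02,0],[-0.003,0.0022,0.04,0],[-0.003,0.0022,0.05,0],[-0.003,0.0022,0.056,0],[-0.003,0.0022,0.062,0],[-0.003,0.0022,0.068,0],[-0.003,0.0022,0.068,0],[-0.003,0.0022,0.068,0]]])

```text
time_s: 16.27
eef_pos: [0.5786, -0.1869, 0.0555]
eef_rot: [0.0, 0.917, -0.399, -0.001]
wrist_force: [-4.0, 1.6, 8.3]
opening: 0.221
grasp_force: 60.0
```

drive_tool(plan=[[[-0.001,0.0004,0,0],[-0.002,0.0008,0,0],[-0.003,0.0012,0,0],[-0.003,0.0012,0.005,0],[-0.003,0.0012,0.01,0],[-0.003,0.0012,0.01,0]]])

```text
time_s: 16.77
eef_pos: [0.5787, -0.187, 0.053]
eef_rot: [0.0, 0.917, -0.399, 0.001]
wrist_force: [-4.6, 3.0, 13.3]
opening: 0.22
grasp_force: 60.9
```

drive_tool(plan=[[[0,0,-0.014,0],[0,0,-0.014,0],[-0.004,0.001,-0.014,0],[-0.004,0.001,-0.014,0],[-0.004,0.001,-0.007,0],[-0.004,0.001,0,0],[-0.004,0.001,0,0]]])

```text
time_s: 17.35
eef_pos: [0.5792, -0.1881, 0.0519]
eef_rot: [0.001, 0.917, -0.399, 0.004]
wrist_force: [7.9, -6.4, -3.0]
opening: 0.219
grasp_force: 58.9
```

```bash
python3 - <<'E'
from h import *
ctrl.camera("top");o=ctrl.get_obs();T=tool();print(T[:3,3],yaw(T),o["wrist_force"],"tool F",T[:3,:3].T@o["wrist_force"],"M",T[:3,:3].T@o["torque"])
E
```

```text
[ 0.5792311  -0.18812682  0.05185516] -47.01394559899318 [ 6.90345131 -5.82621775 -1.73196743] tool F [ 8.95531984 -1.07469962  1.80261803] M [ 0.20559487  1.77426787 -0.1094039 ]
```

It dropped over the tip: there's no axial force now, only a side load of about 9 N along tool +x. I'll ease back along +x and descend.

drive_tool(plan=[[[0.0015,0,0,0],[0.0025,-0.0003,0,0],[0.0025,-0.0003,0.006,0],[0.0025,-0.0003,0.012,0],[0.0025,-0.0003,0.012,0]]])

```text
time_s: 17.82
eef_pos: [0.5794, -0.1883, 0.0469]
eef_rot: [0.001, 0.917, -0.399, 0.003]
wrist_force: [5.2, -4.6, 0.4]
opening: 0.219
grasp_force: 59.2
```

```bash
cat > f.py <<'E'
from h import *
ctrl.camera("top");o=ctrl.get_obs();T=tool();print(T[:3,3],yaw(T),"tool F",(T[:3,:3].T@o["wrist_force"]).round(1),"M",(T[:3,:3].T@o["torque"]).round(2))
E
python3 f.py
```

```text
[ 0.57941613 -0.18835056  0.04689264] -47.01343582156817 tool F [ 7.5 -0.7  0.5] M [ 0.13  1.38 -0.02]
```

drive_tool(plan=[[[0.0015,0,0,0],[0.003,-0.0003,0,0],[0.003,-0.0003,0.006,0],[0.003,-0.0003,0.012,0],[0.003,-0.0003,0.016,0],[0.003,-0.0003,0.016,0]]])

```text
time_s: 18.37
eef_pos: [0.5795, -0.1884, 0.0402]
eef_rot: [0.0, 0.917, -0.399, 0.002]
wrist_force: [4.1, -3.9, 4.1]
opening: 0.213
grasp_force: 59.5
```

```bash
python3 f.py
```

```text
[ 0.57951389 -0.18836692  0.04039128] -47.00111677768698 tool F [ 5.7  0.4 -4.6] M [-0.02  1.04 -0.03]
```

drive_tool(plan=[[[0.001,0,0.005,0],[0.002,0,0.01,0],[0.002,0,0.015,0],[0.002,0,0.02,0],[0.002,0,0.026,0],[0.002,0,0.026,0],[0.002,0,0.026,0],[0.002,0,0.026,0]]])

```text
time_s: 19.08
eef_pos: [0.58, -0.1885, 0.0339]
eef_rot: [0.0, 0.917, -0.398, 0.002]
wrist_force: [-9.7, 2.2, 32.5]
opening: 0.22
grasp_force: 63.4
```

```bash
python3 f.py; python3 - <<'E'
from h import *
p,d,T=wshot("w6");i,_=ctrl.camera("scene")
q=proj("scene",[.58,-.188,.08]).astype(int);c=cv2.resize(i[q[1]-35:q[1]+35,q[0]-40:q[0]+40],(400,350),interpolation=cv2.INTER_CUBIC)
w=cv2.resize(p[150:320,180:376],(400,350),interpolation=cv2.INTER_CUBIC)
cv2.imwrite("pics/w6.png",np.hstack([c,w])[:,:,::-1])
W=wristW(d,T)
for c,r in(((.58,-.188),.032),):
    m=(d>0)&(np.hypot(W[...,0]-c[0],W[...,1]-c[1])<r);z=W[m][:,2];print(np.histogram(z,np.arange(.05,.13,.003)))
E
```

```text
[ 0.57994159 -0.18852846  0.03386956] -46.96468553562826 tool F [ -7.    4.8 -32.4] M [-0.91 -1.28 -0.02]
(array([   0,    0,  209,  494,  777, 2549,   88,  116,  194,  237,  264,
        285,  716, 3904,  277,  265,  243,  198,  574,  165,  422,  693,
        532,  623, 1297,  403]), array([0.05 , 0.053, 0.056, 0.059, 0.062, 0.065, 0.068, 0.071, 0.074,
       0.077, 0.08 , 0.083, 0.086, 0.089, 0.092, 0.095, 0.098, 0.101,
       0.104, 0.107, 0.11 , 0.113, 0.116, 0.119, 0.122, 0.125, 0.128]))
```

View pics/w6.png

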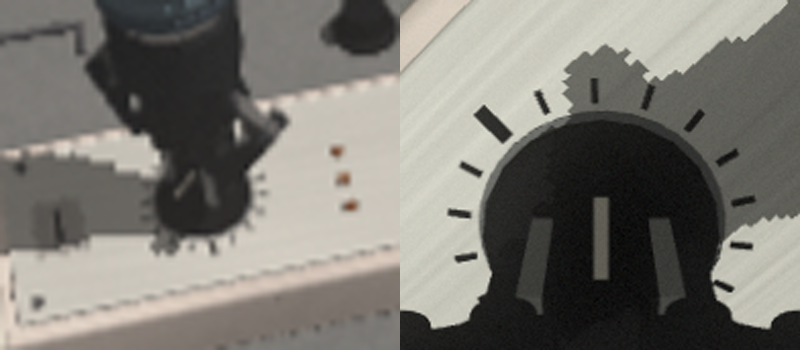

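The knob is seated: the disc top is at about 67 mm and the grip top at about 91 mm, which matches home plus 6 mm pushed in. The pointer is over the flat and the press is 32 N against the stop. Handing in.

```bash
python3 -c "
from bench import ctrl
print(ctrl.hand_in())"
```

```text
the job is handed in; nothing more can be done
None
```

I turned the selector to off and it sprang back out; the bar-grip timer knob is now fully home on the D-shaft and held pressed to the stop at about 32 N, so you can tighten its set screw. The job is handed in, but no verdict came back.

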